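# Set the last tumbler in its stand and hold the tea strainer over it

## Task

Tea is about to be poured: set the steel tumbler that stands by itself on the worktop upright into the empty ring of the tumbler stand, without dropping it and leaving the two tumblers already in the row where they are. Then lift the tea strainer by its handle out of the small steel bowl and hold it still and level, its bowl centred over the mouth of the tumbler you have just set down and the underside about 3 cm above the rim, touching nothing, so that a colleague can pour through it. The program finishes while still holding the strainer there; leave the canister, the jar, the teaspoon and the matchbox alone.

Things in the scene. Friction and masses are not known exactly. Their poses are not given: they have to be found in the camera images.
- tumbler_stand: Fixed steel wire stand, 82 x 282 mm, 82 mm high over its end handles, for three tumblers in a row along its y axis; z up. Origin: centre of its underside. A 2 mm base sheet; places at y = +95, 0, -95 mm, each with a wire ring (inside width 67 mm, wire 4 mm) whose top is 47 mm high. Two hold a tumbler, any one is empty. Fingers have room beside a tumbler along x, not along y
- ring_1 (a point): Centre of the stand's place at y = +95 mm, on the base sheet, 2 mm above the worktop: the origin of a seated tumbler comes here
- ring_2 (a point): The same for the middle place, y = 0
- ring_3 (a point): The same for the place at y = -95 mm
- tumbler_1: Open steel tumbler, 104 mm tall, round and tapered: 55 mm wide near the base, 66 mm at 80 mm height, 71 mm over the rim (mouth 66 mm), about 110 g. Origin: centre of its underside, z up along its axis. One of the three identical tumblers, any of them, stands by itself on the worktop; the other two stand in the stand
- tumbler_2: Open steel tumbler, 104 mm tall, round and tapered: 55 mm wide near the base, 66 mm at 80 mm height, 71 mm over the rim (mouth 66 mm), about 110 g. Origin: centre of its underside, z up along its axis. One of the three identical tumblers, any of them, stands by itself on the worktop; the other two stand in the stand
- tumbler_3: Open steel tumbler, 104 mm tall, round and tapered: 55 mm wide near the base, 66 mm at 80 mm height, 71 mm over the rim (mouth 66 mm), about 110 g. Origin: centre of its underside, z up along its axis. One of the three identical tumblers, any of them, stands by itself on the worktop; the other two stand in the stand
- katori: Small fixed steel bowl, 72 mm wide, 34 mm high, in which the strainer rests, its underside about 20 mm above the worktop, its handle sticking out over the rim roughly towards the robot. Origin: centre of its underside
- tea_strainer: Tea strainer, 50 g, 187 mm long, red handle, resting level in the katori. Own axes: z up when level; bowl 73 mm wide, 30 mm deep, centre at y = +57 mm, underside at z = 0; round handle, 7 mm thick, from the bowl rim (y = +23, z = 28 mm) towards -y, sloping down to its free end (y = -93, z = 4 mm). Nearly all the weight is in the bowl
- strainer_bowl (a point): Centre of the underside of the strainer's bowl
- strainer_grip (a point): Point on the centre line of the strainer's handle, 92 mm from the bowl's centre (y = -35, z = 19 mm in the strainer's axes): a good place to pinch the handle from above, the fingers closing along the strainer's x
- tea_canister: Glass canister with steel base and lid, 77 mm wide, 112 mm high; bystander. Origin: centre of its underside
- sugar_jar: Glass jar with black lid, 66 mm wide, 82 mm high; bystander. Origin: centre of its underside
- tea_spoon: Teaspoon with a light blue handle, 138 mm long, lying on the worktop; bystander. Origin: underside at its middle
- matchbox: Red matchbox, 36 x 52 x 15 mm, lying on the worktop; bystander. Origin: centre of its underside
Things that resemble listed ones, but are neither listed nor needed, are in the scene too. Leave any pink or red look-alike of the tumbler_3 alone.

How it is judged:
On the way, in this order (a step that is already met when the one before it is completed fails the run):
1. All three tumblers stand upright in the stand's rings, let go ((distance between tumbler_1 and ring_1 below 0.008 m or distance between tumbler_1 and ring_2 below 0.008 m or distance between tumbler_1 and ring_3 below 0.008 m) and angle between each of tumbler_1, tumbler_2, tumbler_3's own z axis and vertical below 0.06 rad and (distance between tumbler_2 and ring_1 below 0.008 m or distance between tumbler_2 and ring_2 below 0.008 m or distance between tumbler_2 and ring_3 below 0.008 m) and (distance between tumbler_3 and ring_1 below 0.008 m or distance between tumbler_3 and ring_2 below 0.008 m or distance between tumbler_3 and ring_3 below 0.008 m) and contact force between the fingers and tumbler_1 below 0.1 N and contact force between the fingers and tumbler_2 below 0.1 N and contact force between the fingers and tumbler_3 below 0.1 N), for 0.3 s.
2. The strainer is lifted clear of its bowl by the gripper (height (world z) of strainer_bowl above 0.06 m and contact force between the fingers and tea_strainer above 0.3 N), for 0.2 s.
At the end, for the whole second after the job is handed in: All three tumblers upright (3 deg) on the base of the stand, each within 8 mm of a ring centre; the fingers hold the strainer still, level (8 deg), its bowl within 15 mm of the axis of the tumbler just brought, underside 15 to 50 mm above its rim, touching no tumbler and not the stand ((distance between tumbler_1 and ring_1 below 0.008 m or distance between tumbler_1 and ring_2 below 0.008 m or distance between tumbler_1 and ring_3 below 0.008 m) and angle between each of tumbler_1, tumbler_2, tumbler_3's own z axis and vertical below 0.06 rad and (distance between tumbler_2 and ring_1 below 0.008 m or distance between tumbler_2 and ring_2 below 0.008 m or distance between tumbler_2 and ring_3 below 0.008 m) and (distance between tumbler_3 and ring_1 below 0.008 m or distance between tumbler_3 and ring_2 below 0.008 m or distance between tumbler_3 and ring_3 below 0.008 m) and ((distance of tumbler_1 from where it was at the start of the episode above 0.06 m and horizontal distance between strainer_bowl and tumbler_1 below 0.015 m and z of strainer_bowl in the frame of tumbler_1 between 0.119 and 0.154 m) or (distance of tumbler_2 from where it was at the start of the episode above 0.06 m and horizontal distance between strainer_bowl and tumbler_2 below 0.015 m and z of strainer_bowl in the frame of tumbler_2 between 0.119 and 0.154 m) or (distance of tumbler_3 from where it was at the start of the episode above 0.06 m and horizontal distance between strainer_bowl and tumbler_3 below 0.015 m and z of strainer_bowl in the frame of tumbler_3 between 0.119 and 0.154 m)) and angle between tea_strainer's own z axis and vertical below 0.14 rad and linear speed of tea_strainer below 0.03 m/s and angular speed of tea_strainer below 0.3 rad/s and contact force between the fingers and tea_strainer above 0.3 N and contact force between each of tumbler_stand, tumbler_1, tumbler_2, tumbler_3 and tea_strainer below 0.05 N); the arm keeps its last pose, push and grip.
It fails at once if one of the tumblers that were already in the stand is displaced as well (distance of each of tumbler_1, tumbler_2 from where it was at the start of the episode above 0.025 m or distance of each of tumbler_1, tumbler_3 from where it was at the start of the episode above 0.025 m or distance of each of tumbler_2, tumbler_3 from where it was at the start of the episode above 0.025 m).
It fails at once if a tumbler is tipped over (angle between any of tumbler_1, tumbler_2, tumbler_3's own z axis and vertical above 0.7 rad).
It fails at once if a tumbler is let fall from more than 3 cm ((height (world z) of tumbler_1 above 0.032 m and contact force between tumbler_1 and anything else below 0.001 N) or (height (world z) of tumbler_2 above 0.032 m and contact force between tumbler_2 and anything else below 0.001 N) or (height (world z) of tumbler_3 above 0.032 m and contact force between tumbler_3 and anything else below 0.001 N)).
It fails at once if the canister, jar, teaspoon or matchbox is shifted by more than 3 cm (distance of any of tea_canister, sugar_jar, tea_spoon, matchbox from where it was at the start of the episode above 0.03 m).
It also fails if it takes over 56 s, if anything falls off the work surface, if the arm or the gripper's body presses on something with over 40 N, if the wrist force passes 120 N, or if a joint passes its speed limit or range.

## Robot

A 7-joint arm with a two-finger parallel gripper is mounted at the origin on a cart in front of the work surface, level with it; the furniture and walls round the work are solid. World frame = base frame: x ahead of the robot, y to its left, z up, the work surface at z = 0. Lengths are in m, angles in rad, forces in N, time in s.
With the tool pointing down it reaches from about 0.425 to 0.95 m from the base axis. Payload 4.7 kg.
Tool frame: the origin (TCP) lies between the finger pads; the fingertips stand 14 mm ahead of it and the grasp point (between the pads) lies 5 mm behind it; z points along the fingers, y is the line along which they close (so a half turn about z gives the same grasp; the last joint's range is limited). The gripper opens to 87 mm and grips with 3 to 60 N. Pads are 19 mm wide; open, the fingers measure 117 mm over their backs; the gripper's body (75 mm by 190 mm) begins 51 mm behind the grasp point.
Start: joints at [-1.305, 0.469, -0.049, 1.532, 0.024, 1.141, -0.082], TCP at [0.196, 0.646, 0.237] pointing down, gripper open.
Joint ranges: [-2.59, 2.59], [-0.33, 1.99], [-1.39, 1.29], [0.1, 2.45], [-1.04, 4.18], [0.21, 1.99], [-2.66, 2.66]. Speed limits (rad/s): [2.57, 2.57, 3.14, 3.14, 3.14, 3.14, 3.14].

## Interface

Orientations are given as a unit quaternion [w, x, y, z].
In Python, from plant import * gives the robot as it stands.
- The arm moves only by the tool carry_out, never from a script. Its argument "commands" is a list of rows, each a list of 3 entries, a list of its own where there are three numbers: the shift along the tool's x, y, z each as a share of 250 mm, from -1 to 1, then the turn, a rotation vector about the tool's x, y, z each as a share of pi rad, from -1 to 1, then the opening, from -1 (shut) to 1 (fully open), so that 0 is half open. In form: [[[dx, dy, dz], [wx, wy, wz], gripper], ...]. A call has 1 to 12 rows; each row is the pose to reach, as a shift and turn from the pose commanded when the call began, along the tool's axes at that moment, turning the shorter way round; what a row does not reach only later rows make up. A row lasts 1/8 s, in which the tool goes at most 62.5 mm and 10.7 degrees, less where a joint would pass 70% of its speed; a pose out of reach is approached as far as the arm can. A call with a number of a shift or a turn outside -1 to 1 is refused whole. A call with a gripper value outside its range is refused whole. The fingers move at their own pace and stop on an object; "squeeze" is the grip in N (left out, the last holds). Time passes only in rows, so rows that repeat a pose let the fingers close. It gives the time, the measured TCP pose, the force, the opening and the grip force at its end, in the units of the state.
- sense(): the state, without advancing time (a new reading comes with each control period).
- capture(name): name is "scene" or "top"; returns a dict with "pixels" (420x560x3 uint8, red, green, blue), "range_z" (420x560 float32, m along the optical axis (not along the pixel's ray), 0 where there is no reading), "fovy" (degrees; the focal length in pixels is half the picture's height over the tangent of half this angle, whatever the lens; pixels are square), "cx", "cy" (the principal point, pixels), "k1" (the pictures are not rectified: a ray, as slopes to the right and down, at radius r is drawn at 1 + k1 r^2 times it, then the intrinsics apply), "world_from_camera" (4x4, takes a point from camera to world coordinates). Camera axes: x right, y down, z forward; pixel columns grow to the right and rows downward; lengths in m; the calibration is good to about 2 mm. A picture is of the moment at which its call begins.
- job_done(): hands the job in; it is judged then, once.
The state is a dict: "t": time; "q": joint angles; "joint_velocities": joint speeds; "joint_efforts": joint torques, N m; "eef_pos": TCP position; "eef_rot": TCP orientation; "ft_force": force on the tool from outside, world axes, zero at the start; "moment": the same for the moment, N m; "grip_width": finger opening in m; "gripper_force": force on a finger pad.
Only numpy, scipy, OpenCV 4.12 (cv2) and the standard library are available. Lean on these libraries where they do the work, as an engineer would, in place of code of your own. Each camera call takes 0.05 s, during which the arm holds its last target. There are 200 camera calls.

## Working session

There is one attempt and no reset: what is moved stays moved. The work goes in short steps, Python scripts to look and compute and a tool call to move; the robot and the scene stay as the last step left them, time stands still between calls to the robot, and variables do not carry over. Pictures are saved under pics/ and viewed, at most 10 in all, crops included, and the job is handed in when it is done.

Besides the shell and the picture viewer there is one more tool, called after "Emit:" as name([rows], argument=value, ...), one row to a line, values as JSON. carry_out: Moves the arm, as the interface text tells. Its arguments: {"type":"object","properties":{"commands":{"type":"array"},"squeeze":{"type":"number"}},"required":["commands"]}

```bash
mkdir -p pics; ls; cat > h.py <<'E'
from plant import *
import numpy as np, cv2, pickle
from scipy.spatial.transform import Rotation as R
def cloud(c):
    H,W=c["range_z"].shape; f=H/2/np.tan(np.radians(c["fovy"])/2)
    K=np.array([[f,0,c["cx"]],[0,f,c["cy"]],[0,0,1.]])
    g=np.stack(np.meshgrid(np.arange(W),np.arange(H)),-1).reshape(-1,1,2).astype(float)
    u=cv2.undistortPoints(g,K,np.array([c["k1"],0,0,0.])).reshape(H,W,2)
    z=c["range_z"][...,None]
    P=np.concatenate([u*z,z],-1); T=c["world_from_camera"]
    P=P@T[:3,:3].T+T[:3,3]; P[c["range_z"]==0]=np.nan
    return P
def snap(n,tag):
    c=capture(n); cv2.imwrite(f"pics/{tag}.png",c["pixels"][...,::-1]); pickle.dump(c,open(f"{tag}.pkl","wb")); return c
E
python3 - <<'E'
from h import *
for n in ("scene","top"):
    c=snap(n,n+"0"); print(c["fovy"],c["cx"],c["cy"],c["k1"],np.round(c["world_from_camera"],3).tolist())
s=sense(); print(s)
E
```

```text
pics
54.45985868750055 275.93097947389884 216.17346741039933 -0.09354709811347196 [[0.554, -0.462, 0.693, -0.17], [-0.832, -0.324, 0.45, -0.42], [0.017, -0.826, -0.564, 0.676], [0.0, 0.0, 0.0, 1.0]]
46.27248669130523 278.9099949849229 208.19726339256042 -0.0724417763883613 [[0.0, -0.986, 0.165, 0.359], [-1.0, 0.0, 0.002, 0.07], [-0.002, -0.165, -0.986, 1.292], [0.0, 0.0, 0.0, 1.0]]
{'t': 0.1, 'q': array([-1.30487921,  0.46934301, -0.04862974,  1.53358404,  0.02410824,
        1.14098615, -0.08233718]), 'joint_velocities': array([-0.00026126, -0.00279432, -0.00089586, -0.00320578, -0.00189958,
        0.00073939,  0.00072127]), 'joint_efforts': array([ 5.26827498e-04, -5.09170103e+01, -8.11058935e-02, -2.36828792e+01,
       -6.14394899e-02,  3.45059449e-02,  7.47530839e-05]), 'eef_pos': array([0.19594953, 0.64539202, 0.23561239]), 'eef_rot': array([-1.01557739e-04,  1.46862115e-01,  9.89156594e-01, -8.61321125e-04]), 'ft_force': array([ 0.19641549, -0.12039585, -0.36411091]), 'moment': array([-0.00506939,  0.00091697, -0.04521582]), 'gripper_force': 0.0, 'grip_width': 0.0870872844185426}
```

View pics/scene0.png

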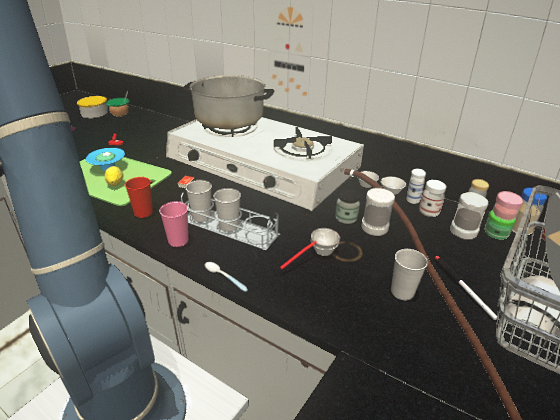

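View pics/top0.png

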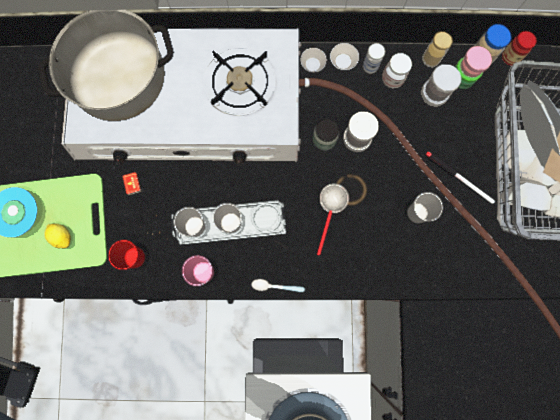

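The scene view shows a lone steel tumbler at (408,275). The stand's empty ring is at (262,228), and the strainer rests in the katori at (324,240).

Things that could be taken for the tumbler:
- red cup, scene (140,197), top (126,254)
- pink cup, scene (174,224), top (198,270)
- two steel tumblers in the stand, top (190,222) and (229,218)
- lone steel tumbler, top (424,208)

I choose the lone steel one. The empty place is at the right end, top (267,217).

```bash
cat > m.py <<'E'
from h import *
from scipy.optimize import least_squares
S={n:pickle.load(open(n+"0.pkl","rb")) for n in ("scene","top")}
P={n:cloud(S[n]) for n in S}
def circ(p):
    f=lambda v:np.hypot(p[:,0]-v[0],p[:,1]-v[1])-v[2]
    r=least_squares(f,[*p[:,:2].mean(0),.035],loss="soft_l1",f_scale=.002); return np.round(r.x,4),len(p)
def box(n,c,r): 
    q=P[n][c[1]-r[1]:c[1]+r[1],c[0]-r[0]:c[0]+r[0]].reshape(-1,3); return q[~np.isnan(q[:,0])]
def zs(q,a,b): return q[(q[:,2]>a)&(q[:,2]<b)]
for nm,sc,tc in (("lone",(408,275),(424,208)),("tA",(199,195),(190,222)),("tB",(228,204),(229,218))):
    for n,c in (("scene",sc),("top",tc)):
        q=box(n,c,(18,30) if n=="scene" else (18,18)); z=q[q[:,2]<.2,2]; top=np.percentile(z,99.5)
        print(nm,n,"top",round(top,4),"rim",circ(zs(q,top-.006,top+.003)), "mid",circ(zs(q,.05,.08)) if n=="scene" else "")
for n,c,r in (("scene",(262,230),(22,22)),("top",(267,217),(18,18))):
    q=box(n,c,r)
    print("stand",n,np.round(np.percentile(q[:,2],[1,25,50,90,99]),4))
# red handle
for n,c,r in (("scene",(298,252),(24,20)),("top",(325,230),(14,28))):
    q=P[n][c[1]-r[1]:c[1]+r[1],c[0]-r[0]:c[0]+r[0]].reshape(-1,3); px=S[n]["pixels"][c[1]-r[1]:c[1]+r[1],c[0]-r[0]:c[0]+r[0]].reshape(-1,3).astype(int)
    q=q[(px[:,0]>120)&(px[:,1]<60)&~np.isnan(q[:,0])]; m=q.mean(0); d=np.linalg.svd(q-m)[2][0]; t=(q-m)@d
    print("handle",n,len(q),np.round(m,4),np.round(d,3),"ends",np.round(m+np.outer([t.min(),t.max()],d),4).tolist())
for n,c,r in (("scene",(324,240),(18,18)),("top",(334,198),(18,18))):
    q=box(n,c,r); top=np.percentile(q[:,2],99.5); print("strainer",n,top,circ(zs(q,top-.006,top+.004)))
# stand wires
q=np.concatenate([box("top",(229,222),(62,28))]); q=zs(q,.006,.1)
for z0,z1 in((.03,.055),(.07,.09)): 
    w=zs(q,z0,z1)[:,:2].astype(np.float32); print("stand rect",z0,cv2.minAreaRect(w))
b=zs(box("scene",(440,275),(8,40)),.004,.08); print("hose z",np.percentile(b[:,2],[50,90,99]) if len(b) else 0)
im=np.hstack([cv2.resize(S["scene"]["pixels"][230:320,360:460],(400,360)),cv2.resize(S["top"]["pixels"][175:265,225:325],(400,360))])
cv2.imwrite("pics/crop.png",im[...,::-1])
E
python3 m.py
```

```text
lone scene top 0.1058 rim (array([ 0.5647, -0.2974,  0.0346]), 136) mid (array([ 0.5655, -0.2976,  0.0314]), 443)
lone top top 0.1036 rim (array([ 0.5629, -0.2956,  0.034 ]), 93) mid 
tA scene top 0.1067 rim (array([0.5267, 0.2904, 0.0362]), 130) mid (array([0.0895, 1.1357, 0.9538]), 347)
tA top top 0.1064 rim (array([0.5253, 0.2944, 0.0345]), 89) mid 
tB scene top 0.1063 rim (array([0.5379, 0.1992, 0.0338]), 113) mid (array([0.633 , 0.1996, 0.1142]), 342)
tB top top 0.1059 rim (array([0.5353, 0.2018, 0.0344]), 81) mid 
stand scene [-0.0025  0.0001  0.0014  0.0457  0.083 ]
stand top [-0.0064 -0.0013  0.0011  0.0464  0.0834]
handle scene 72 [ 0.5134 -0.0386  0.0268] [-0.993  0.004  0.118] ends [[0.6053, -0.039, 0.0158], [0.4564, -0.0384, 0.0335]]
handle top 94 [ 0.5064 -0.0445  0.0243] [-0.952  0.281 -0.122] ends [[0.5621, -0.0609, 0.0314], [0.4522, -0.0284, 0.0173]]
strainer scene 0.04814055468424748 (array([ 0.5953, -0.0703,  0.0361]), 134)
strainer top 0.04855937289720401 (array([ 0.5952, -0.0681,  0.0354]), 72)
stand rect 0.03 ((0.5355584025382996, 0.20060524344444275), (0.08143966645002365, 0.27748993039131165), 5.947330951690674)
stand rect 0.07 ((0.5354661345481873, 0.2013169676065445), (0.06539782136678696, 0.28543820977211), 6.074345111846924)
hose z [0.0165195  0.0199729  0.02193074]
```

View pics/crop.png

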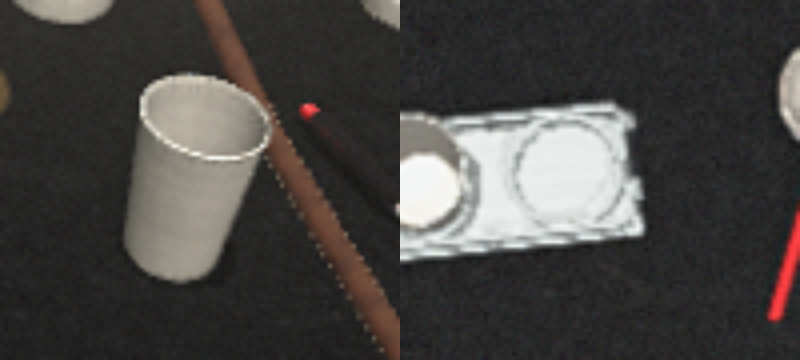

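The close crop confirms the choice: a plain steel tumbler standing alone, with the brown hose beside it, and an empty ring at the stand's right-hand end. Next I refine the ring and the handle, and work out the first move.

```bash
cat >> h.py <<'E'
def Rt(a): a=np.radians(a); return np.array([[-np.sin(a),np.cos(a),0],[np.cos(a),np.sin(a),0],[0,0,-1.]]) # columns x,y,z
def goals(p,*wps):
    s=sense(); w=s["eef_rot"]; R0=R.from_quat([*w[1:],w[0]]).as_matrix(); p0=s["eef_pos"]
    print("now",np.round(p0,4),"tool-y",np.round(np.degrees(np.arctan2(R0[1,1],R0[0,1])),2),"tilt",np.round(np.degrees(np.arccos(-R0[2,2])),2),"w",round(s["grip_width"],4),"f",round(s["gripper_force"],2),"ft",np.round(s["ft_force"],1),"t",s["t"])
    for (q,a) in (p,*wps):
        Rg=Rt(a)
        print(q,a,"->",np.round(R0.T@(np.array(q)-p0)/.25,3).tolist(),np.round(R.from_matrix(R0.T@Rg).as_rotvec()/np.pi,3).tolist())
E
python3 - <<'E'
import io,contextlib
with contextlib.redirect_stdout(io.StringIO()): from m import *
for n,c,r in (("scene",(262,230),(30,26)),("top",(267,217),(24,24))):
    q=zs(box(n,c,r),.038,.052); q=q[np.hypot(q[:,0]-.5457,q[:,1]-.1065)<.042]; q=q[np.hypot(q[:,0]-.5457,q[:,1]-.1065)>.028]; print("ring",n,circ(q))
# handle ends in both views, triangulated
def red(n,c,r):
    px=S[n]["pixels"].astype(int); m=np.zeros(px.shape[:2],bool); m[c[1]-r[1]:c[1]+r[1],c[0]-r[0]:c[0]+r[0]]=1
    v,u=np.where(m&(px[...,0]>100)&(px[...,1]<70)); return np.stack([u,v],1).astype(float)
def ray(n,uv):
    c=S[n]; f=210/np.tan(np.radians(c["fovy"])/2); K=np.array([[f,0,c["cx"]],[0,f,c["cy"]],[0,0,1.]])
    x=cv2.undistortPoints(np.array(uv,float).reshape(-1,1,2),K,np.array([c["k1"],0,0,0.])).reshape(-1,2)
    d=np.c_[x,np.ones(len(x))]@c["world_from_camera"][:3,:3].T; return c["world_from_camera"][:3,3],d/np.linalg.norm(d,axis=1,keepdims=True)
L={}
for n,c,r in (("scene",(298,252),(26,22)),("top",(325,230),(16,30))):
    q=red(n,c,r); v=cv2.fitLine(q.astype(np.float32),cv2.DIST_HUBER,0,.01,.01).ravel(); t=(q-v[2:])@v[:2]; e=np.array([v[2:]+v[:2]*t.min(),v[2:]+v[:2]*t.max()]); L[n]=e; print(n,e.round(1).tolist())
# plane from scene line, intersect with top rays
o,d=ray("scene",L["scene"]); nn=np.cross(d[0],d[1])
o2,d2=ray("top",L["top"]); 
for x in d2: print("handle pt",np.round(o2+x*(nn@(o-o2))/(nn@x),4))
goals(([.42,.43,.24],50),([.564,-.297,.2],6))
E
```

```text
ring scene (array([0.5464, 0.1049, 0.0361]), 114)
ring top (array([0.5452, 0.1076, 0.0362]), 172)
scene [[280.4, 267.5], [314.6, 241.5]]
top [[318.1, 254.3], [330.3, 211.1]]
handle pt [ 0.4515 -0.0282  0.0239]
handle pt [ 0.5607 -0.0591  0.0471]
now [0.1959 0.6454 0.2356] tool-y 73.11 tilt 0.1 w 0.0871 f 0.0 ft [ 0.2 -0.1 -0.4] t 0.1
[0.42, 0.43, 0.24] 50 -> [-1.108, -0.564, -0.017] [-0.001, 0.0, 0.128]
[0.564, -0.297, 0.2] 6 -> [-2.504, -3.179, 0.148] [-0.0, 0.0, 0.373]
```

Emit:
carry_out([
  [[-1,-0.5,0],[0,0,0.13],1],
  [[-1,-0.5,0],[0,0,0.13],1],
  [[-1,-0.5,0],[0,0,0.13],1],
  [[-1,-0.5,0],[0,0,0.13],1],
  [[-1,-0.5,0],[0,0,0.13],1],
  [[-1,-0.5,0],[0,0,0.13],1],
])

```text
t: 0.85
eef_pos: [0.4014, 0.451, 0.2363]
eef_rot: [0.0, 0.347, 0.938, -0.0]
ft_force: [-0.9, 0.1, -0.6]
grip_width: 0.0872
gripper_force: 0.0
```

```bash
python3 -c "
from h import *
goals(([.53,.23,.24],30),([.56,.13,.24],18))"
```

```text
now [0.4014 0.451  0.2363] tool-y 49.37 tilt 0.08 w 0.0872 f 0.0 ft [-0.9  0.1 -0.6] t 0.85
[0.53, 0.23, 0.24] 30 -> [-0.966, -0.336, -0.013] [-0.0, 0.0, 0.108]
[0.56, 0.13, 0.24] 18 -> [-1.318, -0.561, -0.013] [-0.0, 0.0, 0.174]
```

Emit:
carry_out([
  [[-1,-0.5,0],[0,0,0.17],1],
  [[-1,-0.5,0],[0,0,0.17],1],
  [[-1,-0.5,0],[0,0,0.17],1],
  [[-1,-0.5,0],[0,0,0.17],1],
  [[-1,-0.5,0],[0,0,0.17],1],
  [[-1,-0.5,0],[0,0,0.17],1],
])

```text
t: 1.6
eef_pos: [0.5091, 0.1958, 0.2365]
eef_rot: [-0.0, 0.581, 0.814, -0.0]
ft_force: [-0.7, 0.9, 0.5]
grip_width: 0.0871
gripper_force: 0.0
```

```bash
python3 -c "
from h import *
goals(([.57,-.03,.24],6),([.564,-.297,.2],6))"
```

```text
now [0.5091 0.1958 0.2365] tool-y 18.95 tilt 0.01 w 0.0871 f 0.0 ft [-0.7  0.9  0.5] t 1.6
[0.57, -0.03, 0.24] 6 -> [-0.933, -0.063, -0.014] [-0.0, -0.0, 0.072]
[0.564, -0.297, 0.2] 6 -> [-1.936, -0.432, 0.146] [-0.0, -0.0, 0.072]
```

Emit:
carry_out([
  [[-0.95,-0.2,0],[0,0,0.072],1],
  [[-0.95,-0.2,0],[0,0,0.072],1],
  [[-0.95,-0.2,0],[0,0,0.072],1],
  [[-0.95,-0.2,0],[0,0,0.072],1],
  [[-0.95,-0.2,0],[0,0,0.072],1],
  [[-0.95,-0.2,0],[0,0,0.072],1],
])

```text
t: 2.35
eef_pos: [0.5395, -0.0408, 0.2361]
eef_rot: [-0.001, 0.667, 0.745, 0.0]
ft_force: [0.5, 0.0, -0.3]
grip_width: 0.0868
gripper_force: 0.0
```

```bash
python3 -c "
from h import *
goals(([.564,-.297,.2],6))"
```

```text
now [ 0.5395 -0.0408  0.2361] tool-y 6.38 tilt 0.1 w 0.0868 f 0.0 ft [ 0.5  0.  -0.3] t 2.35
[0.564, -0.297, 0.2] 6 -> [-1.029, -0.017, 0.143] [-0.0, -0.001, 0.002]
```

Emit:
carry_out([
  [[-1,-0.015,0.14],[0,0,0.002],1],
  [[-1,-0.015,0.14],[0,0,0.002],1],
  [[-1,-0.015,0.14],[0,0,0.002],1],
  [[-1,-0.015,0.14],[0,0,0.002],1],
  [[-1,-0.015,0.14],[0,0,0.002],1],
  [[-1,-0.015,0.14],[0,0,0.002],1],
  [[-1,-0.015,0.14],[0,0,0.002],1],
])

```text
t: 3.22
eef_pos: [0.5637, -0.2895, 0.2014]
eef_rot: [-0.001, 0.669, 0.744, 0.001]
ft_force: [0.3, 0.1, 0.3]
grip_width: 0.087
gripper_force: 0.0
```

```bash
python3 - <<'E'
from h import *
goals(([.5642,-.2968,.15],6),([.5642,-.2968,.07],6))
a=snap("top","top1")["pixels"][130:270,340:500]; b=snap("scene","scene1")["pixels"][180:320,330:490]
cv2.imwrite("pics/c1.png",np.hstack([cv2.resize(x,(400,350)) for x in (a,b)])[...,::-1])
E
```

```text
now [ 0.5637 -0.2895  0.2014] tool-y 6.08 tilt 0.11 w 0.087 f 0.0 ft [0.3 0.1 0.3] t 3.225
[0.5642, -0.2968, 0.15] 6 -> [-0.03, -0.001, 0.205] [0.0, -0.001, 0.0]
[0.5642, -0.2968, 0.07] 6 -> [-0.03, -0.001, 0.525] [0.0, -0.001, 0.0]
```

View pics/c1.png

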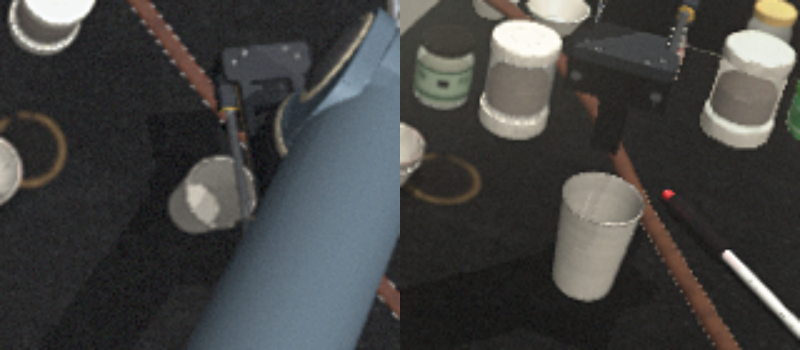

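The crop shows the gripper above and behind the tumbler, at about (605,130) in the scene half, as a higher object should project. I check the finger positions against the tumbler by depth before descending.

```bash
python3 - <<'E'
from h import *
for n in("top1","scene1"):
    q=cloud(pickle.load(open(n+".pkl","rb"))).reshape(-1,3); q=q[(abs(q[:,0]-.564)<.09)&(abs(q[:,1]+.29)<.08)]
    for a,b in((.15,.185),(.185,.2),(.2,.22),(.22,.25),(.09,.11)):
        w=q[(q[:,2]>a)&(q[:,2]<b)]
        if len(w)>3: print(n,a,b,len(w),np.round(np.percentile(w,[2,50,98],axis=0)[:,:2],3).tolist())
E
```

```text
top1 0.185 0.2 10 [[0.604, -0.29], [0.607, -0.274], [0.612, -0.272]]
top1 0.2 0.22 5 [[0.605, -0.287], [0.605, -0.283], [0.608, -0.274]]
top1 0.22 0.25 26 [[0.604, -0.293], [0.609, -0.278], [0.613, -0.272]]
top1 0.09 0.11 110 [[0.529, -0.329], [0.571, -0.299], [0.597, -0.262]]
scene1 0.185 0.2 50 [[0.509, -0.307], [0.513, -0.297], [0.515, -0.286]]
scene1 0.2 0.22 93 [[0.508, -0.307], [0.511, -0.297], [0.515, -0.286]]
scene1 0.22 0.25 97 [[0.504, -0.309], [0.507, -0.298], [0.511, -0.287]]
scene1 0.09 0.11 365 [[0.531, -0.331], [0.574, -0.298], [0.6, -0.264]]
```

Emit:
carry_out([
  [[-0.03,0,0.2],[0,0,0],1],
  [[-0.03,0,0.2],[0,0,0],1],
  [[-0.03,0,0.2],[0,0,0],1],
])

```text
t: 3.7
eef_pos: [0.5639, -0.3002, 0.1528]
eef_rot: [0.001, 0.67, 0.742, 0.0]
ft_force: [0.7, 0.3, -0.2]
grip_width: 0.087
gripper_force: 0.0
```

```bash
python3 - <<'E'
from h import *
for n in("top","scene"):
    q=cloud(snap(n,n+"2")).reshape(-1,3); q=q[(abs(q[:,0]-.564)<.09)&(abs(q[:,1]+.29)<.08)]
    for a,b in((.135,.16),(.16,.18),(.09,.11)):
        w=q[(q[:,2]>a)&(q[:,2]<b)]
        if len(w)>3: print(n,a,b,len(w),np.round(np.percentile(w,[2,50,98],axis=0)[:,:2],3).tolist())
goals(([.5642,-.2968,.07],6))
E
```

```text
top 0.135 0.16 13 [[0.605, -0.299], [0.608, -0.285], [0.612, -0.282]]
top 0.16 0.18 6 [[0.605, -0.304], [0.606, -0.292], [0.608, -0.285]]
top 0.09 0.11 81 [[0.529, -0.324], [0.57, -0.284], [0.597, -0.261]]
scene 0.135 0.16 88 [[0.51, -0.318], [0.513, -0.307], [0.516, -0.296]]
scene 0.16 0.18 80 [[0.508, -0.318], [0.511, -0.308], [0.514, -0.297]]
scene 0.09 0.11 291 [[0.53, -0.331], [0.55, -0.302], [0.598, -0.263]]
now [ 0.5643 -0.3007  0.1535] tool-y 5.82 tilt 0.18 w 0.0871 f 0.0 ft [0.1 0.1 0.4] t 3.8
[0.5642, -0.2968, 0.07] 6 -> [0.016, 0.0, 0.334] [0.001, 0.0, -0.001]
```

Emit:
carry_out([
  [[0.016,0,0.16],[0,0,0],1],
  [[0.016,0,0.335],[0,0,0],1],
  [[0.016,0,0.335],[0,0,0],1],
  [[0.016,0,0.335],[0,0,0],1],
  [[0.016,0,0.335],[0,0,0],-0.2],
  [[0.016,0,0.335],[0,0,0],-0.2],
  [[0.016,0,0.335],[0,0,0],-0.2],
  [[0.016,0,0.335],[0,0,0],-0.2],
  [[0.016,0,0.335],[0,0,0],-0.2],
  [[0.016,0,0.335],[0,0,0],-0.2],
  [[0.016,0,0.335],[0,0,0],-0.2],
  [[0.016,0,0.335],[0,0,0],-0.2],
], squeeze=15)

```text
t: 5.3
eef_pos: [0.5638, -0.2971, 0.0689]
eef_rot: [0.001, 0.67, 0.742, 0.0]
ft_force: [1.4, 0.4, 5.9]
grip_width: 0.0699
gripper_force: 15.0
```

```bash
python3 -c "
from h import *
goals(([.564,-.297,.2],6))"
```

```text
now [ 0.5638 -0.2971  0.0689] tool-y 5.79 tilt 0.14 w 0.0699 f 15.0 ft [1.4 0.4 5.9] t 5.3
[0.564, -0.297, 0.2] 6 -> [-0.0, 0.002, -0.524] [0.001, 0.0, -0.001]
```

Emit:
carry_out([
  [[0,0,-0.05],[0,0,0],-0.2],
  [[0,0,-0.1],[0,0,0],-0.2],
  [[0,0,-0.2],[0,0,0],-0.2],
  [[0,0,-0.3],[0,0,0],-0.2],
  [[0,0,-0.4],[0,0,0],-0.2],
  [[0,0,-0.5],[0,0,0],-0.2],
  [[0,0,-0.52],[0,0,0],-0.2],
  [[0,0,-0.52],[0,0,0],-0.2],
], squeeze=20)

```text
t: 6.3
eef_pos: [0.5625, -0.2963, 0.1976]
eef_rot: [-0.0, 0.67, 0.742, 0.0]
ft_force: [0.5, -0.1, -2.2]
grip_width: 0.07
gripper_force: 20.0
```

```bash
python3 - <<'E'
from h import *
c=snap("scene","scene3"); cv2.imwrite("pics/c3.png",cv2.resize(c["pixels"][100:330,300:520],(660,600))[...,::-1] if 0 else cv2.resize(c["pixels"][130:310,330:500],(510,540))[...,::-1])
goals(([.564,-.06,.2],6))
E
```

```text
now [ 0.5622 -0.2961  0.1969] tool-y 5.79 tilt 0.1 w 0.0696 f 20.0 ft [ 0.   0.7 -1.7] t 6.35
[0.564, -0.06, 0.2] 6 -> [0.939, 0.103, -0.012] [-0.0, -0.0, -0.001]
```

View pics/c3.png

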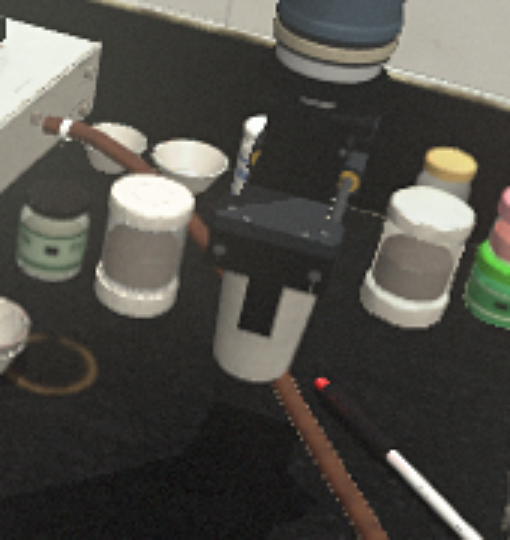

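The tumbler hangs upright between the fingers, at crop (258,320). I carry it towards the stand.

Emit:
carry_out([
  [[0.1,0.01,0],[0,0,0],-0.2],
  [[0.25,0.03,0],[0,0,0],-0.2],
  [[0.43,0.04,0],[0,0,0],-0.2],
  [[0.6,0.05,0],[0,0,0],-0.2],
  [[0.8,0.06,0],[0,0,0],-0.2],
  [[0.95,0.06,0],[0,0,0],-0.2],
  [[1,0.06,0],[0,0,0],-0.2],
])

```text
t: 7.22
eef_pos: [0.5516, -0.0434, 0.1965]
eef_rot: [-0.001, 0.669, 0.743, -0.001]
ft_force: [0.3, -0.5, -1.3]
grip_width: 0.0699
gripper_force: 20.0
```

```bash
python3 -c "
from h import *
goals(([.5458,.1063,.2],6))"
```

```text
now [ 0.5516 -0.0434  0.1965] tool-y 6.04 tilt 0.16 w 0.0699 f 20.0 ft [ 0.3 -0.5 -1.3] t 7.225
[0.5458, 0.1063, 0.2] 6 -> [0.598, 0.04, -0.013] [-0.001, -0.0, 0.0]
```

Emit:
carry_out([
  [[0.1,0.01,0],[0,0,0],-0.2],
  [[0.25,0.02,0],[0,0,0],-0.2],
  [[0.4,0.03,0],[0,0,0],-0.2],
  [[0.53,0.04,0],[0,0,0],-0.2],
  [[0.598,0.04,0],[0,0,0],-0.2],
  [[0.598,0.04,0],[0,0,0],-0.2],
  [[0.598,0.04,0],[0,0,0],-0.2],
])

```text
t: 8.1
eef_pos: [0.5475, 0.1011, 0.1977]
eef_rot: [0.0, 0.672, 0.741, -0.0]
ft_force: [0.2, -0.5, -0.4]
grip_width: 0.0698
gripper_force: 20.0
```

```bash
cat > held.py <<'E'
from h import *
from scipy.optimize import least_squares
# fit the known cone of the held tumbler (axis point, tilt, base height) to the depth of the scene view
s=sense(); x0,y0=s["eef_pos"][:2]
Q=[]
for n in("scene","top"):
    q=cloud(snap(n,n+"h")).reshape(-1,3); q=q[(np.hypot(q[:,0]-x0,q[:,1]-y0)<.04)&(q[:,2]>.1)&(q[:,2]<.23)]
    b=np.percentile(q[:,2],2) if len(q) else 0; print(n,len(q),"lowest",round(b,4)); Q.append(q)
q=Q[0]; q=q[(q[:,2]<.165)]
def f(v):
    cx=v[0]+v[2]*(q[:,2]-.13); cy=v[1]+v[3]*(q[:,2]-.13)
    return np.hypot(q[:,0]-cx,q[:,1]-cy)-v[4]-.073*(q[:,2]-.13)
r=least_squares(f,[x0,y0,0,0,.028],loss="soft_l1",f_scale=.002); print(len(q),"axis at z=.13",np.round(r.x,4))
goals(([.5458,.1063,.07],6))
E
python3 held.py; python3 -c "
import cv2;cv2.imwrite('pics/c4.png',cv2.resize(cv2.imread('pics/sceneh.png')[140:280,160:330],(680,560)))"
```

```text
scene 729 lowest 0.1338
top 0 lowest 0
233 axis at z=.13 [ 0.5489  0.1006 -0.0371  0.0076  0.0267]
now [0.5475 0.1014 0.1978] tool-y 5.63 tilt 0.04 w 0.07 f 20.0 ft [-0.1 -0.2 -1.2] t 8.2
[0.5458, 0.1063, 0.07] 6 -> [0.02, -0.005, 0.511] [0.0, 0.0, -0.002]
```

View pics/c4.png

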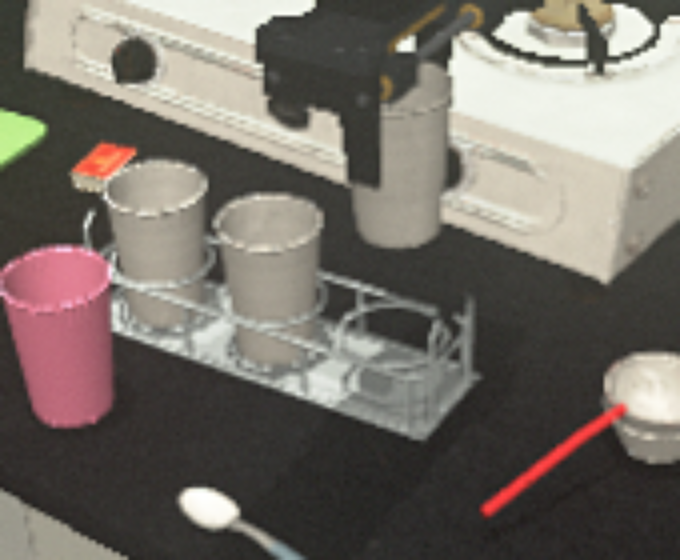

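Emit:
carry_out([
  [[0.021,-0.007,0],[0,0,0],-0.2],
  [[0.021,-0.007,0.1],[0,0,0],-0.2],
  [[0.021,-0.007,0.2],[0,0,0],-0.2],
  [[0.021,-0.007,0.22],[0,0,0],-0.2],
  [[0.021,-0.007,0.22],[0,0,0],-0.2],
  [[0.021,-0.007,0.22],[0,0,0],-0.2],
])

```text
t: 8.95
eef_pos: [0.5458, 0.1086, 0.1438]
eef_rot: [0.0, 0.671, 0.742, 0.001]
ft_force: [-0.5, -0.5, -0.4]
grip_width: 0.0696
gripper_force: 20.0
```

```bash
python3 - <<'E'
from h import *
goals(([.5453,.1065,.1],6),([.5453,.1065,.071],6))
c=snap("scene","scene5"); q=cloud(c)
cv2.imwrite("pics/c5.png",cv2.resize(c["pixels"][170:270,190:310],(720,600),interpolation=cv2.INTER_CUBIC)[...,::-1])
E
```

```text
now [0.5458 0.1086 0.1438] tool-y 5.78 tilt 0.12 w 0.0696 f 20.0 ft [-0.5 -0.5 -0.4] t 8.95
[0.5453, 0.1065, 0.1] 6 -> [-0.008, -0.003, 0.175] [0.001, -0.0, -0.001]
[0.5453, 0.1065, 0.071] 6 -> [-0.008, -0.004, 0.291] [0.001, -0.0, -0.001]
```

View pics/c5.png

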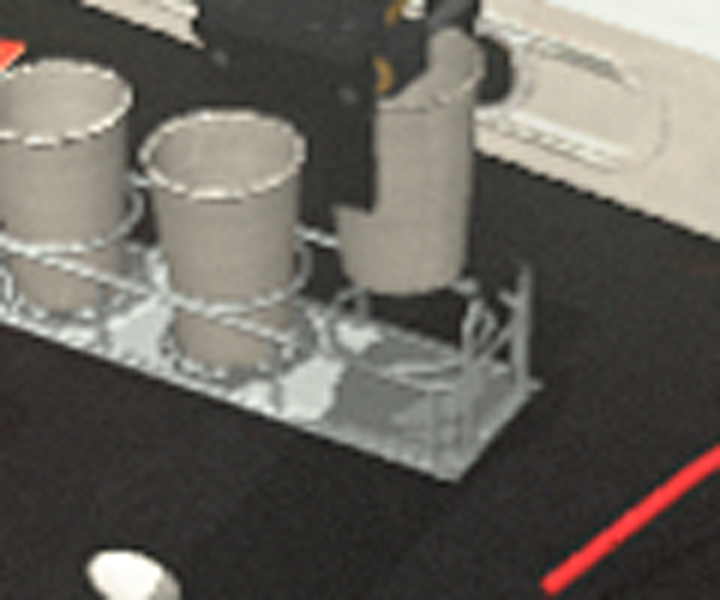

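The tumbler hangs over the empty ring (crop (400,290)) with its base still above the wire. I lower it into the ring in small steps.

Emit:
carry_out([
  [[-0.008,-0.003,0.04],[0,0,0],-0.2],
  [[-0.008,-0.003,0.08],[0,0,0],-0.2],
  [[-0.008,-0.003,0.12],[0,0,0],-0.2],
  [[-0.008,-0.003,0.16],[0,0,0],-0.2],
  [[-0.008,-0.003,0.2],[0,0,0],-0.2],
  [[-0.008,-0.003,0.2],[0,0,0],-0.2],
])

```text
t: 9.75
eef_pos: [0.5439, 0.1062, 0.0917]
eef_rot: [-0.001, 0.671, 0.742, -0.001]
ft_force: [0.2, -0.3, -1.8]
grip_width: 0.0699
gripper_force: 20.0
```

```bash
python3 -c "
from h import *
goals(([.5453,.1065,.071],6))"
```

```text
now [0.5439 0.1062 0.0917] tool-y 5.79 tilt 0.12 w 0.0699 f 20.0 ft [ 0.2 -0.3 -1.8] t 9.75
[0.5453, 0.1065, 0.071] 6 -> [0.001, 0.006, 0.083] [-0.001, 0.0, -0.001]
```

Emit:
carry_out([
  [[0.001,0.004,0.03],[0,0,0],-0.2],
  [[0.001,0.005,0.055],[0,0,0],-0.2],
  [[0.001,0.005,0.072],[0,0,0],-0.2],
  [[0.001,0.005,0.082],[0,0,0],-0.2],
  [[0.001,0.005,0.082],[0,0,0],-0.2],
  [[0.001,0.005,0.082],[0,0,0],-0.2],
])

```text
t: 10.5
eef_pos: [0.5459, 0.1068, 0.0724]
eef_rot: [0.0, 0.671, 0.742, 0.0]
ft_force: [0.1, 0.5, -1.5]
grip_width: 0.0702
gripper_force: 20.0
```

Emit:
carry_out([
  [[0,0,0.006],[0,0,0],-0.2],
  [[0,0,0.012],[0,0,0],-0.2],
  [[0,0,0.012],[0,0,0],-0.2],
  [[0,0,0.012],[0,0,0],-0.2],
])

```text
t: 11.0
eef_pos: [0.5463, 0.107, 0.0708]
eef_rot: [-0.0, 0.671, 0.742, 0.001]
ft_force: [-2.8, 0.4, 9.6]
grip_width: 0.0699
gripper_force: 20.0
```

Contact with the base sheet, at 9.6 N. I release and retreat.

Emit:
carry_out([
  [[0,0,0],[0,0,0],0.75],
  [[0,0,0],[0,0,0],1],
  [[0,0,0],[0,0,0],1],
  [[0,0,0],[0,0,0],1],
  [[0,0,-0.1],[0,0,0],1],
  [[0,0,-0.25],[0,0,0],1],
  [[0,0,-0.45],[0,0,0],1],
  [[0,0,-0.6],[0,0,0],1],
  [[0,0,-0.6],[0,0,0],1],
])

```text
t: 12.12
eef_pos: [0.5476, 0.107, 0.2224]
eef_rot: [0.001, 0.671, 0.742, 0.003]
ft_force: [-0.8, 0.8, -0.1]
grip_width: 0.0868
gripper_force: 0.0
```

```bash
python3 - <<'E'
from h import *
from scipy.optimize import least_squares
c=snap("scene","scene6"); q=cloud(c).reshape(-1,3)
for z0,z1 in((.095,.115),(.055,.09)):
    w=q[(q[:,2]>z0)&(q[:,2]<z1)&(np.hypot(q[:,0]-.5456,q[:,1]-.1066)<.045)]
    f=lambda v:np.hypot(w[:,0]-v[0],w[:,1]-v[1])-v[2]
    print(len(w),np.round(least_squares(f,[.546,.107,.034],loss="soft_l1",f_scale=.002).x,4),np.percentile(w[:,2],99))
goals(([.507,-.0437,.2],74),([.507,-.0437,.12],74))
cv2.imwrite("pics/c6.png",cv2.resize(c["pixels"][150:270,180:340],(720,540))[...,::-1])
E
```

```text
209 [0.5462 0.1062 0.0339] 0.10783380704069659
395 [0.5471 0.1063 0.0318] 0.08966101655912084
now [0.5463 0.1069 0.2203] tool-y 5.79 tilt 0.15 w 0.0871 f 0.0 ft [-0.6  0.5 -0.9] t 12.175
[0.507, -0.0437, 0.2] 74 -> [-0.584, -0.217, 0.08] [0.001, 0.0, -0.379]
[0.507, -0.0437, 0.12] 74 -> [-0.584, -0.218, 0.4] [0.001, 0.0, -0.379]
```

View pics/c6.png

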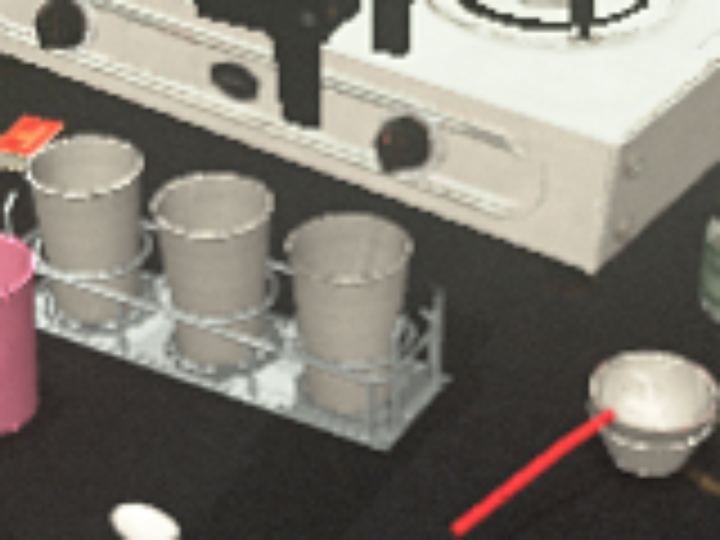

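The third tumbler stands upright in its ring, crop (345,300), with the strainer at (640,390). Now I go to the strainer handle.

Emit:
carry_out([
  [[-0.584,-0.217,0.08],[0,0,-0.379],1],
  [[-0.584,-0.217,0.08],[0,0,-0.379],1],
  [[-0.584,-0.217,0.08],[0,0,-0.379],1],
  [[-0.584,-0.217,0.08],[0,0,-0.379],1],
  [[-0.584,-0.217,0.2],[0,0,-0.379],1],
  [[-0.584,-0.217,0.4],[0,0,-0.379],0.2],
  [[-0.584,-0.217,0.4],[0,0,-0.379],0.0],
  [[-0.584,-0.217,0.4],[0,0,-0.379],0.0],
  [[-0.584,-0.217,0.4],[0,0,-0.379],0.0],
])

```text
t: 13.3
eef_pos: [0.5064, -0.044, 0.119]
eef_rot: [-0.0, 0.14, 0.99, -0.0]
ft_force: [-0.3, -1.0, -0.1]
grip_width: 0.0552
gripper_force: 0.0
```

```bash
python3 -c "
from h import *
goals(([.507,-.0437,.1],74),([.507,-.0437,.038],74))"
```

```text
now [ 0.5064 -0.044   0.119 ] tool-y 73.94 tilt 0.02 w 0.0552 f 0.0 ft [-0.3 -1.  -0.1] t 13.3
[0.507, -0.0437, 0.1] 74 -> [-0.002, 0.002, 0.076] [-0.0, -0.0, -0.0]
[0.507, -0.0437, 0.038] 74 -> [-0.002, 0.002, 0.324] [-0.0, -0.0, -0.0]
```

Emit:
carry_out([
  [[0,0,0.15],[0,0,0],0],
  [[0,0,0.25],[0,0,0],0],
  [[0,0,0.344],[0,0,0],0],
  [[0,0,0.344],[0,0,0],0],
  [[0,0,0.344],[0,0,0],-1],
  [[0,0,0.344],[0,0,0],-1],
  [[0,0,0.344],[0,0,0],-1],
  [[0,0,0.344],[0,0,0],-1],
  [[0,0,0.344],[0,0,0],-1],
  [[0,0,0.344],[0,0,0],-1],
  [[0,0,0.344],[0,0,0],-1],
  [[0,0,0.344],[0,0,0],-1],
], squeeze=45)

```text
t: 14.8
eef_pos: [0.5066, -0.044, 0.0333]
eef_rot: [0.0, 0.139, 0.99, 0.0]
ft_force: [0.8, 0.0, 1.1]
grip_width: 0.0058
gripper_force: 45.0
```

Emit:
carry_out([
  [[0,0,-0.03],[0,0,0],-1],
  [[0,0,-0.08],[0,0,0],-1],
  [[0,0,-0.16],[0,0,0],-1],
  [[0,0,-0.26],[0,0,0],-1],
  [[0,0,-0.36],[0,0,0],-1],
  [[0,0,-0.46],[0,0,0],-1],
  [[0,0,-0.54],[0,0,0],-1],
  [[0,0,-0.56],[0,0,0],-1],
  [[0,0,-0.56],[0,0,0],-1],
  [[0,0,-0.56],[0,0,0],-1],
])

```text
t: 16.05
eef_pos: [0.5058, -0.0439, 0.1725]
eef_rot: [-0.001, 0.139, 0.99, -0.0]
ft_force: [0.0, -0.1, -0.6]
grip_width: 0.006
gripper_force: 45.0
```

```bash
cat > str.py <<'E'
from h import *
from scipy.optimize import least_squares
import sys
s=sense(); w=s["eef_rot"]; R0=R.from_quat([*w[1:],w[0]]).as_matrix(); p0=s["eef_pos"]
b=p0-.092*R0[:,0]*1; b=p0+.092*(-R0[:,0])   # expected bowl centre
Z=b[2]+.017
for n in("scene","top"):
    c=snap(n,n+sys.argv[1]); q=cloud(c).reshape(-1,3)
    w=q[(np.hypot(q[:,0]-b[0],q[:,1]-b[1])<.046)&(abs(q[:,2]-Z)<.035)]
    top=np.percentile(w[:,2],99); m=w[(np.hypot(*(w[:,:2]-b[:2]).T)>.031)&(w[:,2]>Z-.02)]
    # rim plane: keep upper envelope iteratively
    for k in range(6):
        A=np.c_[m[:,:2]-b[:2],np.ones(len(m))]; v=np.linalg.lstsq(A,m[:,2],rcond=None)[0]; m=m[m[:,2]>A@v-.003]
    f=lambda v:np.hypot(m[:,0]-v[0],m[:,1]-v[1])-v[2]
    cc=least_squares(f,[b[0],b[1],.035],loss="soft_l1",f_scale=.002).x
    d=-R0[:2,0]; print(n,len(w),len(m),"top",round(top,4),"centre",np.round(cc,4),"rim z",round(v[2],4),"slope along,across deg",np.round(np.degrees([v[:2]@d,v[0]*d[1]-v[1]*d[0]]),1))
    # lowest of the bowl
    print("  lowest 2%",round(np.percentile(w[:,2],2),4))
    u=c["pixels"].reshape(-1,3).astype(int); h=q[(u[:,0]>110)&(u[:,1]<65)&(np.hypot(q[:,0]-p0[0],q[:,1]-p0[1])<.08)&(q[:,2]>p0[2]-.06)]
    if len(h): print("  handle along,z:",[(round(float(x),3),round(float(z),4)) for x,z in zip((h[:,:2]-p0[:2])@d,h[:,2])][::max(1,len(h)//8)])
print("expected bowl",np.round(b,4))
goals(([.547-.092*.961,.1063+.092*.276,.17],74))
E
python3 str.py 7; python3 -c "
import cv2,numpy as np
cv2.imwrite('pics/c7.png',cv2.resize(cv2.imread('pics/scene7.png')[120:280,220:400],(675,600)))"
```

```text
scene 37 8 top 0.1858 centre [ 0.5992 -0.0605  0.0458] rim z 0.1931 slope along,across deg [ 11.8 -23. ]
  lowest 2% 0.1604
  handle along,z: [(-0.032, 0.2402), (-0.006, 0.1743), (-0.012, 0.1748), (-0.023, 0.1733), (-0.025, 0.1724), (-0.038, 0.1701), (-0.036, 0.1693), (-0.037, 0.1672), (-0.048, 0.1662)]
top 152 48 top 0.1838 centre [ 0.5963 -0.0691  0.0342] rim z 0.1796 slope along,across deg [1.6 1.3]
  lowest 2% 0.1605
expected bowl [ 0.5942 -0.0693  0.1723]
now [ 0.5059 -0.044   0.1725] tool-y 74.01 tilt 0.1 w 0.0058 f 45.0 ft [-0.2 -0.2 -0.8] t 16.15
[0.45858800000000005, 0.131692, 0.17] 74 -> [0.376, 0.623, 0.01] [-0.0, -0.001, 0.0]
```

View pics/c7.png

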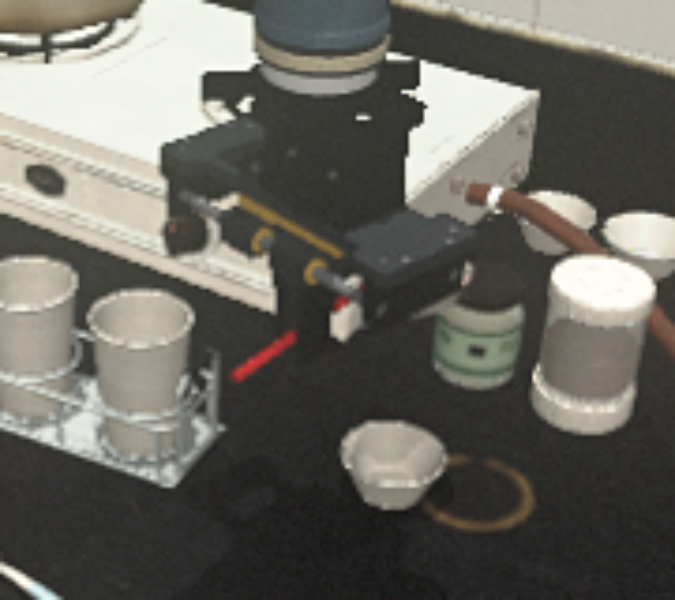

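The strainer hangs level from the fingers, its red handle visible at crop (265,358), and the katori is empty at (393,462). Next I carry it over the tumbler.

Emit:
carry_out([
  [[0.03,0.05,0],[0,0,0],-1],
  [[0.09,0.14,0],[0,0,0],-1],
  [[0.16,0.26,0],[0,0,0],-1],
  [[0.23,0.38,0],[0,0,0],-1],
  [[0.3,0.49,0],[0,0,0],-1],
  [[0.35,0.57,0],[0,0,0],-1],
  [[0.381,0.621,0],[0,0,0],-1],
  [[0.381,0.621,0.03],[0,0,0],-1],
  [[0.381,0.621,0.06],[0,0,0],-1],
  [[0.381,0.621,0.07],[0,0,0],-1],
  [[0.381,0.621,0.07],[0,0,0],-1],
  [[0.381,0.621,0.07],[0,0,0],-1],
])

```text
t: 17.65
eef_pos: [0.458, 0.1312, 0.1559]
eef_rot: [0.0, 0.139, 0.99, 0.0]
ft_force: [-0.3, 0.8, -1.1]
grip_width: 0.0058
gripper_force: 45.0
```

```bash
python3 str.py 8; python3 -c "
import cv2,numpy as np
a=cv2.resize(cv2.imread('pics/scene8.png')[110:260,160:320],(400,375));b=cv2.resize(cv2.imread('pics/top8.png')[150:300,180:340],(400,375))
cv2.imwrite('pics/c8.png',np.hstack([a,b]))"
```

```text
scene 209 55 top 0.1688 centre [0.5488 0.1033 0.0347] rim z 0.1637 slope along,across deg [2.4 4.2]
  lowest 2% 0.1411
  handle along,z: [(-0.008, 0.1576), (-0.017, 0.1582), (-0.018, 0.1561), (-0.022, 0.1566), (-0.034, 0.1513), (-0.038, 0.1527), (-0.039, 0.1513), (-0.041, 0.1492), (-0.053, 0.1494)]
top 415 88 top 0.1685 centre [0.5469 0.1062 0.035 ] rim z 0.165 slope along,across deg [-0.8  0.2]
  lowest 2% 0.1382
expected bowl [0.5464 0.1058 0.1559]
now [0.4579 0.1314 0.156 ] tool-y 73.99 tilt 0.03 w 0.0061 f 45.0 ft [0.3 0.3 0.3] t 17.75
[0.45858800000000005, 0.131692, 0.17] 74 -> [-0.002, 0.002, -0.056] [0.0, 0.0, -0.0]
```

View pics/c8.png

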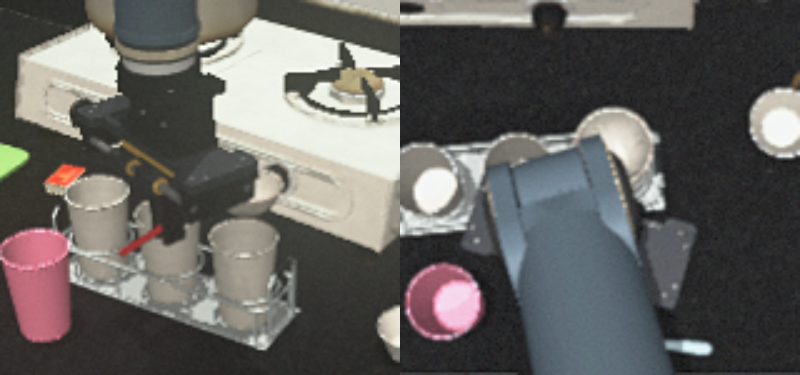

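The bowl sits centred over the brought tumbler, level, with its underside about 3 cm above the rim; the scene half shows a clear gap at (250,210). Nothing needs correcting, so I let it settle and hand in.

Emit:
carry_out([
  [[0,0,0],[0,0,0],-1],
  [[0,0,0],[0,0,0],-1],
  [[0,0,0],[0,0,0],-1],
  [[0,0,0],[0,0,0],-1],
])

```text
t: 18.25
eef_pos: [0.4577, 0.1316, 0.1558]
eef_rot: [0.0, 0.139, 0.99, 0.0]
ft_force: [-0.6, -0.2, -0.2]
grip_width: 0.0059
gripper_force: 45.0
```

```bash
python3 -c "
from h import *
print(job_done())"
```

```text
the job is handed in; nothing more can be done
None
```

The job is handed in at about 18 s of the 56 s allowed: the lone tumbler stands upright in the empty ring, and the strainer is held level and centred over it, about 3 cm above the rim; the hand-in gave no verdict.

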